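# Clear the shoebox aquarium and lay the fish in rows

## Task

The blue shoebox aquarium is cluttered: before any fish goes into it, put the paint bottle and the stapler away in the wooden caddy (standing or lying, both inside it). Then lay every fish lying on the table flat into the box in neat rows, each centred on a paper patch of its own and lying along it, all heads pointing to the end of the box where the coral is. Some patches may stay empty; leave the glue stick, the tape and the white cap alone, and if something slips or is knocked aside put it right.

Things in the scene. Friction and masses are not known exactly. Their poses are not given: they have to be found in the camera images.
- box: shallow open shoebox fixed to the table, white outside and blue inside, 280 mm (its x) by 330 mm (its y), walls 30 mm high and 5 mm thick, floor 4 mm thick; origin under its centre on the table; its x and y lie along its short and long sides
- patch1 (a point): centre of one of the six white paper patches on the box floor (40 mm along the box's x, 74 mm along its y, flat, in two rows of three along the box's y, rows 98 mm apart, patches 78 mm apart in a row); point on the floor, 4 mm above the box's origin, at (-49, -78) mm in the box's x, y; axes as the box's
- patch2 (a point): centre of one of the six white paper patches on the box floor (40 mm along the box's x, 74 mm along its y, flat, in two rows of three along the box's y, rows 98 mm apart, patches 78 mm apart in a row); point on the floor, 4 mm above the box's origin, at (-49, 0) mm in the box's x, y; axes as the box's
- patch3 (a point): centre of one of the six white paper patches on the box floor (40 mm along the box's x, 74 mm along its y, flat, in two rows of three along the box's y, rows 98 mm apart, patches 78 mm apart in a row); point on the floor, 4 mm above the box's origin, at (-49, 78) mm in the box's x, y; axes as the box's
- patch4 (a point): centre of one of the six white paper patches on the box floor (40 mm along the box's x, 74 mm along its y, flat, in two rows of three along the box's y, rows 98 mm apart, patches 78 mm apart in a row); point on the floor, 4 mm above the box's origin, at (49, -78) mm in the box's x, y; axes as the box's
- patch5 (a point): centre of one of the six white paper patches on the box floor (40 mm along the box's x, 74 mm along its y, flat, in two rows of three along the box's y, rows 98 mm apart, patches 78 mm apart in a row); point on the floor, 4 mm above the box's origin, at (49, 0) mm in the box's x, y; axes as the box's
- patch6 (a point): centre of one of the six white paper patches on the box floor (40 mm along the box's x, 74 mm along its y, flat, in two rows of three along the box's y, rows 98 mm apart, patches 78 mm apart in a row); point on the floor, 4 mm above the box's origin, at (49, 78) mm in the box's x, y; axes as the box's
- coral: small branched white coral, 55 mm tall and about 55 mm wide, fixed near the middle (within 20 mm) of one short end of the box's inside (138 mm from the box's middle along the box's +y or -y: it differs from start to start); origin at its foot on the box floor
- stone: grey rounded pebble, 31 mm wide and 20 mm tall, fixed near the middle (within 20 mm) of the other short end, across from the coral; origin at its foot on the box floor
- bottle: square white and blue paint bottle with a round grey cap, 46 by 46 mm (x, y), 60 mm high without and 78 mm with the 32 mm wide cap (z), about 0.16 kg, loose, standing in the box; origin at the centre of its underside
- stapler: small grey and black stapler, 84 mm long (x), 32 mm wide at the foot and 28 mm above its lowest 10 mm (y), 38 mm high (z), about 0.13 kg, loose, standing in the box; origin at the centre of its underside
- caddy: open wooden supplies caddy fixed to the table, 210 mm (its x) by 130 mm (its y), walls 45 mm high and 5 mm thick, floor about 5 mm thick; origin under its centre on the table
- fish1: flat orange fish with a dark eye, 64 mm long (x, head towards +x, pointed nose 29 mm ahead of the origin, square tail ending 35 mm behind it), 30 mm wide (y, parallel flat flanks from 12 mm behind to 14 mm ahead of the origin), 14 mm thick, about 30 g, loose, flat on the table at first; origin at the underside, mid-body; four to six such fish are there, the absent ones read None
- fish2: flat orange fish with a dark eye, 64 mm long (x, head towards +x, pointed nose 29 mm ahead of the origin, square tail ending 35 mm behind it), 30 mm wide (y, parallel flat flanks from 12 mm behind to 14 mm ahead of the origin), 14 mm thick, about 30 g, loose, flat on the table at first; origin at the underside, mid-body; four to six such fish are there, the absent ones read None
- fish3: flat orange fish with a dark eye, 64 mm long (x, head towards +x, pointed nose 29 mm ahead of the origin, square tail ending 35 mm behind it), 30 mm wide (y, parallel flat flanks from 12 mm behind to 14 mm ahead of the origin), 14 mm thick, about 30 g, loose, flat on the table at first; origin at the underside, mid-body; four to six such fish are there, the absent ones read None
- fish4: flat orange fish with a dark eye, 64 mm long (x, head towards +x, pointed nose 29 mm ahead of the origin, square tail ending 35 mm behind it), 30 mm wide (y, parallel flat flanks from 12 mm behind to 14 mm ahead of the origin), 14 mm thick, about 30 g, loose, flat on the table at first; origin at the underside, mid-body; four to six such fish are there, the absent ones read None
- fish5: flat orange fish with a dark eye, 64 mm long (x, head towards +x, pointed nose 29 mm ahead of the origin, square tail ending 35 mm behind it), 30 mm wide (y, parallel flat flanks from 12 mm behind to 14 mm ahead of the origin), 14 mm thick, about 30 g, loose, flat on the table at first; origin at the underside, mid-body; four to six such fish are there, the absent ones read None
- fish6: flat orange fish with a dark eye, 64 mm long (x, head towards +x, pointed nose 29 mm ahead of the origin, square tail ending 35 mm behind it), 30 mm wide (y, parallel flat flanks from 12 mm behind to 14 mm ahead of the origin), 14 mm thick, about 30 g, loose, flat on the table at first; origin at the underside, mid-body; four to six such fish are there, the absent ones read None
- glue: bystander: upright white glue stick, 28 mm wide, 94 mm tall, loose; origin at the centre of its underside
- tape: bystander: roll of tan tape lying flat, 90 mm wide, 24 mm high, loose; origin at the centre of its underside
- cap: bystander: round white screw cap lying flat, 32 mm wide, 13 mm high, loose; origin at the centre of its underside
Things that resemble listed ones, but are neither listed nor needed, are in the scene too. Leave any grey or turquoise look-alike of the fish4 alone.

How it is judged:
On the way, in this order (a step that is already met when the one before it is completed fails the run):
1. the paint bottle and the stapler are both in the caddy, at rest (x of bottle in the frame of caddy between -0.1 and 0.1 m and y of bottle in the frame of caddy between -0.06 and 0.06 m and z of each of bottle, stapler in the frame of caddy below 0.05 m and linear speed of each of bottle, stapler below 0.03 m/s and x of stapler in the frame of caddy between -0.1 and 0.1 m and y of stapler in the frame of caddy between -0.06 and 0.06 m), for 0.3 s.
2. every fish lies on a patch in the box, heads towards the coral (angle between each of fish1, fish2, fish3, fish4, fish5, fish6's own z axis and vertical below 0.12 rad and z of each of fish1, fish2, fish3, fish4, fish5, fish6 in the frame of box below 0.01 m and angle between the x axis of each of fish1, fish2, fish3, fish4, fish5, fish6 and the y axis of box, either way round below 0.25 rad and x of coral in the frame of fish1 above 0.02 m and linear speed of each of fish1, fish2, fish3, fish4, fish5, fish6 below 0.03 m/s and (horizontal distance between fish1 and patch1 below 0.014 m or horizontal distance between fish1 and patch2 below 0.014 m or horizontal distance between fish1 and patch3 below 0.014 m or horizontal distance between fish1 and patch4 below 0.014 m or horizontal distance between fish1 and patch5 below 0.014 m or horizontal distance between fish1 and patch6 below 0.014 m) and x of coral in the frame of fish2 above 0.02 m and (horizontal distance between fish2 and patch1 below 0.014 m or horizontal distance between fish2 and patch2 below 0.014 m or horizontal distance between fish2 and patch3 below 0.014 m or horizontal distance between fish2 and patch4 below 0.014 m or horizontal distance between fish2 and patch5 below 0.014 m or horizontal distance between fish2 and patch6 below 0.014 m) and x of coral in the frame of fish3 above 0.02 m and (horizontal distance between fish3 and patch1 below 0.014 m or horizontal distance between fish3 and patch2 below 0.014 m or horizontal distance between fish3 and patch3 below 0.014 m or horizontal distance between fish3 and patch4 below 0.014 m or horizontal distance between fish3 and patch5 below 0.014 m or horizontal distance between fish3 and patch6 below 0.014 m) and x of coral in the frame of fish4 above 0.02 m and (horizontal distance between fish4 and patch1 below 0.014 m or horizontal distance between fish4 and patch2 below 0.014 m or horizontal distance between fish4 and patch3 below 0.014 m or horizontal distance between fish4 and patch4 below 0.014 m or horizontal distance between fish4 and patch5 below 0.014 m or horizontal distance between fish4 and patch6 below 0.014 m) and x of coral in the frame of fish5 above 0.02 m and (horizontal distance between fish5 and patch1 below 0.014 m or horizontal distance between fish5 and patch2 below 0.014 m or horizontal distance between fish5 and patch3 below 0.014 m or horizontal distance between fish5 and patch4 below 0.014 m or horizontal distance between fish5 and patch5 below 0.014 m or horizontal distance between fish5 and patch6 below 0.014 m) and x of coral in the frame of fish6 above 0.02 m and (horizontal distance between fish6 and patch1 below 0.014 m or horizontal distance between fish6 and patch2 below 0.014 m or horizontal distance between fish6 and patch3 below 0.014 m or horizontal distance between fish6 and patch4 below 0.014 m or horizontal distance between fish6 and patch5 below 0.014 m or horizontal distance between fish6 and patch6 below 0.014 m)), for 0.2 s.
At the end, for the whole second after the job is handed in: Bottle and stapler rest inside the caddy (origins between its walls and less than 50 mm above the table). Every fish present lies flat on the box floor, its origin within 14 mm of the centre of a patch, its length within 0.25 rad of the box's long direction, nose towards the coral's end, at rest (all of step 1 and all of step 2); the robot touches nothing.
It fails at once if a fish is put into the box while the bottle or the stapler is still in it (((x of bottle in the frame of box between -0.14 and 0.14 m and y of bottle in the frame of box between -0.165 and 0.165 m and z of bottle in the frame of box below 0.03 m) or (x of stapler in the frame of box between -0.14 and 0.14 m and y of stapler in the frame of box between -0.165 and 0.165 m and z of stapler in the frame of box below 0.03 m)) and ((x of fish1 in the frame of box between -0.14 and 0.14 m and y of fish1 in the frame of box between -0.165 and 0.165 m and z of fish1 in the frame of box below 0.03 m) or (x of fish2 in the frame of box between -0.14 and 0.14 m and y of fish2 in the frame of box between -0.165 and 0.165 m and z of fish2 in the frame of box below 0.03 m) or (x of fish3 in the frame of box between -0.14 and 0.14 m and y of fish3 in the frame of box between -0.165 and 0.165 m and z of fish3 in the frame of box below 0.03 m) or (x of fish4 in the frame of box between -0.14 and 0.14 m and y of fish4 in the frame of box between -0.165 and 0.165 m and z of fish4 in the frame of box below 0.03 m) or (x of fish5 in the frame of box between -0.14 and 0.14 m and y of fish5 in the frame of box between -0.165 and 0.165 m and z of fish5 in the frame of box below 0.03 m) or (x of fish6 in the frame of box between -0.14 and 0.14 m and y of fish6 in the frame of box between -0.165 and 0.165 m and z of fish6 in the frame of box below 0.03 m))).
It fails at once if the glue stick, tape or white cap is pushed more than 30 mm away (distance of any of glue, tape, cap from where it was at the start of the episode above 0.03 m).
Of fish1, fish2, fish3, fish4, fish5, fish6 only 4 to 6 are there at a start; the rules pass over those that are not, and their reading is None.
At some moment in a run one of fish1, fish2, fish3, fish4, fish5, fish6 may be knocked a few centimetres aside while the robot is not near it.
Once in a run the grip may slacken for a moment while it holds something.
It also fails if it takes over 210 s, if anything falls off the work surface, if the arm or the gripper's body presses on something with over 40 N, if the wrist force passes 120 N, or if a joint passes its speed limit or range.

## Robot

A 6-joint arm with a two-finger parallel gripper is mounted at the origin on the work surface. World frame = base frame: x ahead of the robot, y to its left, z up, the work surface at z = 0. Lengths are in m, angles in rad, forces in N, time in s.
With the tool pointing down it reaches from about 0.275 to 0.75 m from the base axis. Payload 10.2 kg.
Tool frame: the origin (TCP) lies between the finger pads; the fingertips stand 11 mm ahead of it and the grasp point (between the pads) lies 8 mm behind it (robot.tcp_to_tips is the distance from the TCP to the fingertips, in m); z points along the fingers, y is the line along which they close (so a half turn about z gives the same grasp; the last joint's range is limited). The gripper opens to 88 mm and grips with 3 to 60 N. Pads are 18 mm wide; open, the fingers measure 123 mm over their backs; the gripper's body (75 mm by 187 mm) begins 45 mm behind the grasp point.
Start: joints at [1.115, 0.313, 1.498, -0, 1.331, -0.223], TCP at [0.121, 0.511, 0.25] pointing down, gripper open.
Joint ranges: [-2.94, 2.94], [-0.97, 2.17], [0.19, 2.56], [-1.23, 4.37], [0.02, 3.11], [-2.88, 2.88]. Speed limits (rad/s): [2.39, 2.39, 3.01, 3.14, 3.14, 3.14].

## Interface

Orientations are given as a unit quaternion [x, y, z, w].
In Python, from rig import robot, vision gives the robot as it stands.
- The arm moves only by the tool carry_out, never from a script. Its argument "plan" is a list of rows, each a list of 3 entries, a list of its own where there are three numbers: the shift along the tool's x, y, z in cm, then the turn about the tool's z in rad, then the opening, from 0 (shut) to 1 (fully open). In form: [[[x, y, z], roll, grip], ...]. A call has 1 to 20 rows; each row is the pose to reach, as a shift and turn from the pose commanded when the call began, along the tool's axes at that moment; what a row does not reach only later rows make up. A row lasts 1/8 s, in which the tool goes at most 62.5 mm and 10.7 degrees, less where a joint would pass 70% of its speed; a pose out of reach is approached as far as the arm can. A call with a gripper value outside its range is refused whole. The fingers move at their own pace and stop on an object; "newtons" is the grip in N (left out, the last holds). Time passes only in rows, so rows that repeat a pose let the fingers close. It gives the time, the measured TCP pose, the force, the opening and the grip force at its end, in the units of the state.
- robot.get_state(): the state, without advancing time (a new reading comes with each control period).
- vision.capture(name): name is "scene" or "top" or "wrist"; returns the picture (480x640x3 uint8, red, green, blue); there is no depth.
- vision.camera_params(name): a dict with "fovy" (degrees; the focal length in pixels is half the picture's height over the tangent of half this angle, whatever the lens; pixels are square), "cx", "cy" (the principal point, pixels), "cam_to_world" (4x4, takes a point from camera to world coordinates); the wrist camera has in their place "T_tool_cam" (4x4, takes a point from camera to tool coordinates, whose origin is the TCP and whose axes are the flange's). Camera axes: x right, y up, looking along -z (the intrinsics and any distortion apply to the point x, -y, -z); pixel columns grow to the right and rows downward; lengths in m; the calibration is good to about 2 mm. The wrist camera is an equidistant fisheye: a pixel r from the principal point sees the ray r / f radians off the axis. A picture is of the moment at which its call begins: read the wrist's pose just before it. camera_params takes no time and is no camera call.
- robot.hand_in(): hands the job in; it is judged then, once.
The state is a dict: "time": time; "qpos": joint angles; "dq": joint speeds; "joint_efforts": joint torques, N m; "ee_pos": TCP position; "orientation": TCP orientation; "contact_force": force on the tool from outside, world axes, zero at the start; "moment": the same for the moment, N m; "grip_width": finger opening in m; "grasp_force": force on a finger pad.
Only numpy, scipy, OpenCV 4.12 (cv2) and the standard library are available. Lean on these libraries where they do the work, as an engineer would, in place of code of your own. Each camera call takes 0.05 s, during which the arm holds its last target. There are 200 camera calls.

## Working session

There is one attempt and no reset: what is moved stays moved. The work goes in short steps, Python scripts to look and compute and a tool call to move; the robot and the scene stay as the last step left them, time stands still between calls to the robot, and variables do not carry over. Pictures are saved under pics/ and viewed, at most 14 in all, crops included, and the job is handed in when it is done.

Besides the shell and the picture viewer there is one more tool, called after ">>>" as name(argument=value, ...) on one line, values as JSON. carry_out: Moves the arm, as the interface text tells. Its arguments: {"type":"object","properties":{"plan":{"type":"array","items":{"type":"array"}},"newtons":{"type":"number"}},"required":["plan"]}

```bash
mkdir -p pics; ls; python3 - <<'E'
from rig import robot, vision
import cv2, numpy as np
for n in ("top","scene"):
    cv2.imwrite(f"pics/{n}0.png", vision.capture(n)[:,:,::-1])
    p=vision.camera_params(n); print(n,p["fovy"],p["cx"],p["cy"],np.round(p["cam_to_world"],4).tolist(), p.keys())
p=vision.camera_params("wrist"); print(p)
s=robot.get_state(); print(s["ee_pos"],s["orientation"],s["time"])
E
```

```text
pics
top 42.756295653784534 321.28200739838314 242.34584826555675 [[-0.0003, 0.9982, -0.0599, 0.4808], [-0.9999, -0.0014, -0.0173, -0.0238], [-0.0173, 0.0599, 0.9981, 1.3058], [0.0, 0.0, 0.0, 1.0]] dict_keys(['fovy', 'cx', 'cy', 'cam_to_world'])
scene 57.626010365526305 317.05438827121077 229.08493109941514 [[0.0414, -0.554, 0.8315, 1.2671], [0.9991, 0.0283, -0.0309, -0.0393], [-0.0064, 0.8321, 0.5547, 0.5337], [0.0, 0.0, 0.0, 1.0]] dict_keys(['fovy', 'cx', 'cy', 'cam_to_world'])
{'fovy': 65.70646984690485, 'cx': 320.734959966449, 'cy': 242.6883435806507, 'T_tool_cam': array([[ 3.46910478e-04,  9.60414028e-01,  2.78576336e-01,
         7.14618827e-02],
       [ 9.99999798e-01, -4.81393311e-04,  4.14344172e-04,
        -7.51585343e-04],
       [ 5.32046739e-04,  2.78576136e-01, -9.60414001e-01,
        -1.34614885e-01],
       [ 0.00000000e+00,  0.00000000e+00,  0.00000000e+00,
         1.00000000e+00]])}
[0.12105064 0.51066818 0.24923385] [ 1.16119549e-01  9.93235095e-01 -5.13458503e-04 -1.80341418e-04] 0.1
```

View pics/top0.png

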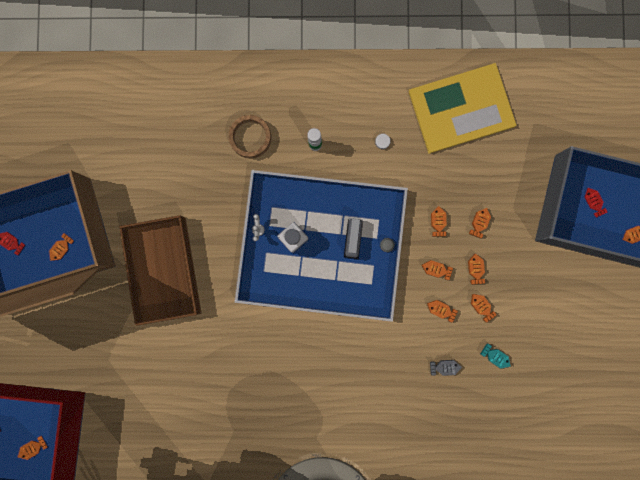

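View pics/scene0.png

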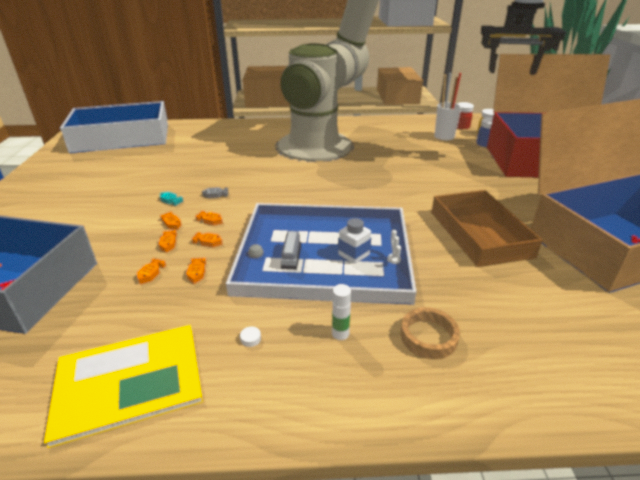

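The top view shows the coral at the left end of the box (257,228), which is world +y, and the stone at the right (387,245). The bottle is at (292,237), the stapler at (353,238) and the caddy at (160,270). Six table fish lie at about (440,221), (481,222), (438,270), (478,268), (443,310) and (484,306). The grey and turquoise look-alikes sit below the fish. Next I'll measure all of these.

```bash
cat > h.py <<'E'
from rig import robot, vision
import cv2, numpy as np
from scipy.spatial.transform import Rotation as R
P=vision.camera_params("top"); F=240/np.tan(np.radians(P["fovy"]/2)); T=np.array(P["cam_to_world"])
def w(px,z):
    px=np.atleast_2d(np.asarray(px,float))
    d=np.c_[(px[:,0]-P["cx"])/F,-(px[:,1]-P["cy"])/F,-np.ones(len(px))]@T[:3,:3].T
    return (T[:3,3]+d*((z-T[2,3])/d[:,2:]))[:,:2]
def blobs(mask,lo,hi):
    cs,_=cv2.findContours(mask.astype(np.uint8),cv2.RETR_EXTERNAL,cv2.CHAIN_APPROX_NONE)
    return [c[:,0] for c in cs if lo<cv2.contourArea(c)<hi]
def rect(c,z):
    (x,y),(a,b),t=cv2.minAreaRect((w(c,z)*1000).astype(np.float32))
    if a<b: a,b,t=b,a,t+90
    return np.array([x,y]),a,b,((t+90)%180)-90
def fish(img,z=.014):
    h=cv2.cvtColor(img,cv2.COLOR_RGB2HSV); out=[]
    m=(h[...,0]>4)&(h[...,0]<14)&(h[...,1]>185)&(h[...,2]>110)
    m=cv2.morphologyEx(m.astype(np.uint8),cv2.MORPH_CLOSE,np.ones((5,5)))
    for c in blobs(m,150,900):
        f=np.zeros(m.shape,np.uint8); cv2.fillPoly(f,[c],1); q=w(np.argwhere(f)[:,::-1],z)*1000
        mu=q.mean(0); v=np.linalg.eigh(np.cov(q.T))[1][:,1]; s=(q-mu)@v
        if ((s**3).mean())>0: v=-v; s=-s     # thin tail gives the long side: head is opposite
        n=np.array([-v[1],v[0]]); t=(q-mu)@n
        mid=(s.max()+s.min())/2
        o=mu+v*(mid+3)+n*(t.max()+t.min())/2
        out.append((o,np.degrees(np.arctan2(v[1],v[0])),np.ptp(s),np.ptp(t),c.mean(0)))
    return out
def tool():
    s=robot.get_state(); p=np.array(s["ee_pos"])*1000; M=R.from_quat(s["orientation"]).as_matrix()
    return p,M,np.degrees(np.arctan2(M[1,1],M[0,1])),s
def go(x,y,z,ya):
    "shift (cm, tool axes) and roll to TCP x,y,z mm with closing line at ya deg (both half turns)"
    p,M,y0,s=tool(); d=M.T@(np.array([x,y,z])-p)/10
    r=[-np.radians((a-y0+180)%360-180) for a in (ya,ya+180)]
    print("shift",np.round(d,2),"roll",np.round(r,3),"yaw0",round(y0,1),"q6",round(s["qpos"][5],2),"t",round(s["time"],2))
E
python3 - <<'E'
from h import *
img=vision.capture("top"); h=cv2.cvtColor(img,cv2.COLOR_RGB2HSV)
for f in fish(img): print("fish",*[np.round(v,1) for v in f])
wh=(h[...,1]<70)&(h[...,2]>150)
roi=np.zeros(wh.shape,bool); roi[195:300,255:385]=1
for c in blobs(wh&roi,150,1500): print("patch",c.mean(0).round(),*[np.round(v,1) for v in rect(c,.004)])
bl=(h[...,0]>100)&(h[...,0]<130)&(h[...,1]>120); roi[:]=0; roi[160:330,230:415]=1
b=max(blobs(bl&roi,3000,1e6),key=len); print("blue",*rect(b,.004))
cv2.imwrite("pics/c1.png",cv2.resize(img[195:385,415:520,::-1],None,fx=3.1,fy=3.1,interpolation=cv2.INTER_CUBIC))
cv2.imwrite("pics/c2.png",cv2.resize(img[160:330,110:410,::-1],None,fx=2.6,fy=2.6,interpolation=cv2.INTER_CUBIC))
E
```

```text
fish [126.7 607.2] 118.4 61.2 27.8 [ 32.4 447.8]
fish [ 418.6 -249.5] 65.0 61.3 28.3 [442.  310.2]
fish [ 426.9 -335.3] 37.8 62.2 30.4 [482.6 307.3]
fish [ 502.9 -240.1] 73.2 62.2 28.6 [438.  269.6]
fish [ 505.8 -326. ] 5.2 61.7 31.5 [476.2 270.4]
fish [544.6 556.6] 143.5 58.6 28.2 [ 60.6 246.8]
fish [ 571.6 -653. ] 129.9 42.0 31.5 [632.8 234.4]
fish [ 604.5 -337.5] -22.5 62.7 31.4 [479.8 223.2]
fish [ 606.1 -247.8] 0.9 59.5 30.0 [438.6 223.3]
patch [355. 272.] [494.8 -72.8] 72.5 38.5 83.3
patch [318. 268.] [503.9   4.7] 72.5 38.4 83.6
patch [282. 264.] [513.4  82.3] 72.7 38.6 83.1
patch [324. 222.] [601.4  -6.5] 71.7 38.7 83.5
patch [287. 225.] [585.9  73. ] 87.7 72.2 -6.3
blue [ 5.54550964e+02 -4.25979614e-01] 322.64697265625 272.0344543457031 83.21908569335938
```

View pics/c1.png

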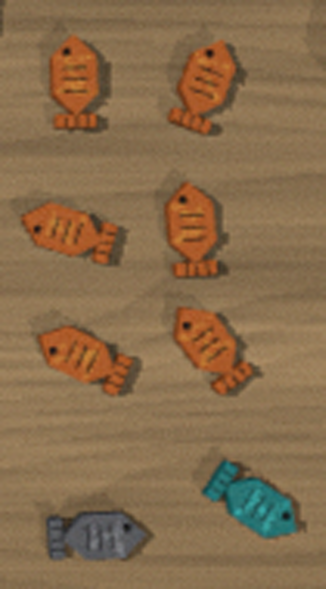

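View pics/c2.png

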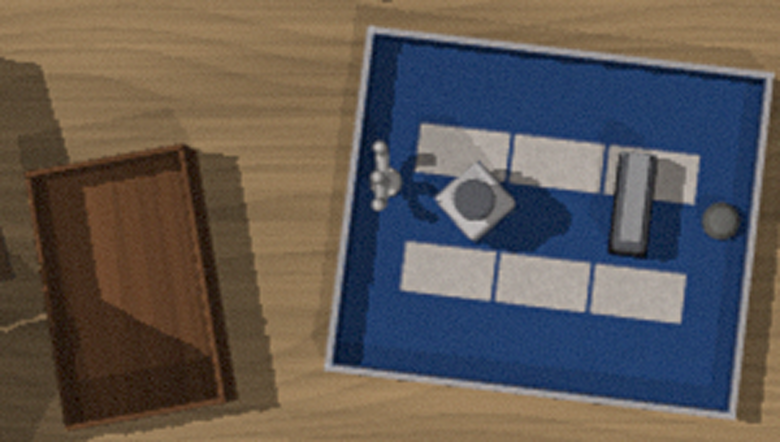

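The heads match the computed yaws. Box long axis is at 83.2° and its centre at about (553,-1). Next: the stapler, bottle and caddy numbers.

```bash
python3 - <<'E'
from h import *
o=lambda pts:np.array([(110+x/2.6,160+y/2.6) for x,y in pts])
c=lambda pts,z:(w(o(pts),z)*1000)
print("cap",c([(474,199)],.082)); q=c([(479,162),(515,203),(473,240),(436,200)],.064); print("bottle",q.mean(0),np.linalg.norm(np.diff(q,axis=0),axis=1), np.degrees(np.arctan2(*(q[1]-q[2])[::-1])))
s=c([(620,152),(655,154),(647,254),(611,251)],.042); d=s[0]-s[3]+s[1]-s[2]; print("stapler",s.mean(0),np.linalg.norm(d)/2,np.linalg.norm(s[0]-s[1]),np.degrees(np.arctan2(d[1],d[0])))
k=c([(28,175),(187,147),(235,400),(65,425)],.045); d=k[0]-k[3]+k[1]-k[2]; print("caddy",k.mean(0),np.linalg.norm(d)/2,np.linalg.norm(k[0]-k[1]),np.degrees(np.arctan2(d[1],d[0])))
x,y=s.mean(0); go(x,y,120,85)
E
```

```text
cap [[566.0633661   55.35912634]]
bottle [565.57434256  55.15638681] [42.81830907 43.68389707 42.71987967] -48.59699694584691
stapler [565.7431936  -68.62402322] 79.47557582702503 27.860244527202735 -5.067046018812964
caddy [499.71986887 332.06363031] 202.91328132965754 129.0508521133835 10.505551268052017
shift [-56.64 -46.1   12.96] roll [-0.146  2.996] yaw0 76.7 q6 -0.22 t 0.15
```

>>> carry_out(plan=[[[-56.6,-46.1,5],-0.146,0.7],[[-56.6,-46.1,5],-0.146,0.7],[[-56.6,-46.1,5],-0.146,0.7],[[-56.6,-46.1,5],-0.146,0.7],[[-56.6,-46.1,5],-0.146,0.7],[[-56.6,-46.1,8],-0.146,0.7],[[-56.6,-46.1,8],-0.146,0.7],[[-56.6,-46.1,8],-0.146,0.7],[[-56.6,-46.1,10],-0.146,0.7],[[-56.6,-46.1,12],-0.146,0.7],[[-56.6,-46.1,13],-0.146,0.7],[[-56.6,-46.1,13],-0.146,0.7],[[-56.6,-46.1,13],-0.146,0.7],[[-56.6,-46.1,13],-0.146,0.7],[[-56.6,-46.1,13],-0.146,0.7]], newtons=25)

```text
time: 2.02
ee_pos: [0.5653, -0.0672, 0.1206]
orientation: [0.043, 0.999, -0.0, 0.001]
contact_force: [-0.0, -0.9, 0.2]
grip_width: 0.0619
grasp_force: 0.0
```

```bash
python3 - <<'E'
from h import *
p,M,y,s=tool(); print(p,y)
cv2.imwrite("pics/w1.png",vision.capture("wrist")[:,:,::-1])
go(565.7,-68.6,28,85)
E
```

```text
[565.2955006  -67.23489988 120.63394633] 85.10356853332956
shift [-0.03 -0.12  9.27] roll [ 2.00e-03 -3.14e+00] yaw0 85.1 q6 -1.81 t 2.08
```

View pics/w1.png

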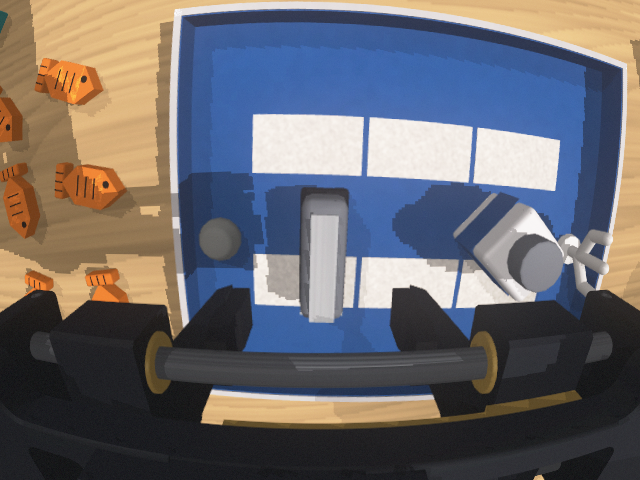

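The stapler is centred between the fingers (325,255), so I'll grasp it.

>>> carry_out(plan=[[[0,-0.1,5],0,0.7],[[0,-0.1,9.3],0,0.7],[[0,-0.1,9.3],0,0.7],[[0,-0.1,9.3],0,0.1],[[0,-0.1,9.3],0,0.1],[[0,-0.1,9.3],0,0.1],[[0,-0.1,9.3],0,0.1],[[0,-0.1,7],0,0.1],[[0,-0.1,3],0,0.1],[[0,-0.1,0],0,0.1],[[0,-0.1,0],0,0.1]], newtons=30)

```text
time: 3.45
ee_pos: [0.5662, -0.0696, 0.1214]
orientation: [0.043, 0.999, -0.001, 0.002]
contact_force: [0.6, -0.6, -1.3]
grip_width: 0.0274
grasp_force: 30.0
```

```bash
python3 - <<'E'
from h import *
a=np.radians(10.5); e=np.array([np.cos(a),np.sin(a)]); c=np.array([499.7,332.1])
for u in (-50,50):
  x,y=c+u*e; print(x,y); go(x,y,120,10.5)
E
```

```text
450.5372546218023 322.98822372539263
shift [14.93 38.11  0.05] roll [ 1.301 -1.841] yaw0 85.0 q6 -1.81 t 3.45
548.8627453781977 341.2117762746074
shift [ 5.29 40.77  0.08] roll [ 1.301 -1.841] yaw0 85.0 q6 -1.81 t 3.45
```

>>> carry_out(plan=[[[0,0,-4],0,0.1],[[5.3,40.8,-4],1.3,0.1],[[5.3,40.8,-4],1.3,0.1],[[5.3,40.8,-4],1.3,0.1],[[5.3,40.8,-4],1.3,0.1],[[5.3,40.8,-4],1.3,0.1],[[5.3,40.8,-4],1.3,0.1],[[5.3,40.8,-4],1.3,0.1],[[5.3,40.8,-4],1.3,0.1],[[5.3,40.8,-4],1.3,0.1],[[5.3,40.8,-4],1.3,0.1],[[5.3,40.8,0],1.3,0.1],[[5.3,40.8,0],1.3,0.1]])

```text
time: 5.08
ee_pos: [0.5469, 0.3404, 0.117]
orientation: [0.639, 0.769, -0.003, -0.001]
contact_force: [0.1, -0.2, -0.3]
grip_width: 0.0281
grasp_force: 30.0
```

```bash
python3 - <<'E'
from h import *
p,M,y,s=tool(); print(p,y,s["grip_width"],s["grasp_force"])
cv2.imwrite("pics/w2.png",vision.capture("wrist")[:,:,::-1])
go(548.9,341.2,31,10.5)
E
```

```text
[546.88475316 340.38567559 117.01141024] 10.523241945025344 0.028105670600431405 29.99976617284119
shift [0.01 0.13 8.83] roll [ 0.    -3.141] yaw0 10.5 q6 0.19 t 5.12
```

View pics/w2.png

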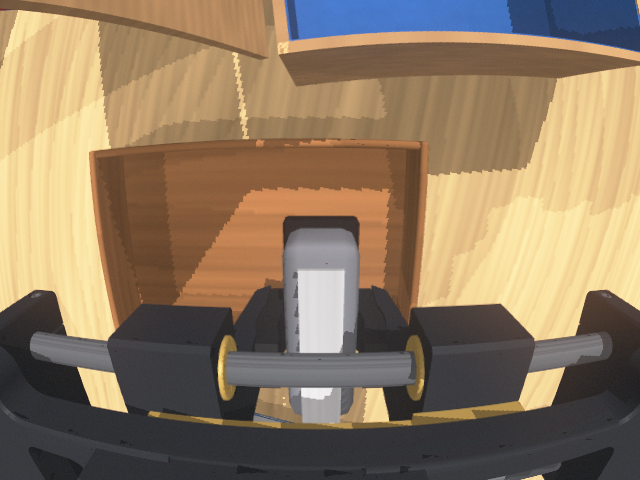

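The stapler hangs over the far half of the caddy (322,320) and clears its walls. Lowering and releasing.

>>> carry_out(plan=[[[0,0.1,4],0,0.1],[[0,0.1,7],0,0.1],[[0,0.1,8.6],0,0.1],[[0,0.1,8.8],0,0.1],[[0,0.1,8.8],0,0.45],[[0,0.1,8.8],0,0.45],[[0,0.1,8.8],0,0.45],[[0,0.1,5],0,0.45],[[0,0.1,0],0,0.45],[[0,0.1,-3],0,0.45]])

```text
time: 6.38
ee_pos: [0.5495, 0.3422, 0.1528]
orientation: [0.639, 0.769, 0.001, 0.001]
contact_force: [0.1, 0.0, -0.8]
grip_width: 0.0396
grasp_force: 0.0
```

```bash
python3 - <<'E'
from h import *
p,M,y,s=tool(); print(p,y,s["grip_width"])
for ya in (41.4,-48.6): go(565.8,55.3,150,ya)
E
```

```text
[549.49476922 342.21154962 152.78515646] 10.548097644608564 0.03959849315651958
shift [-28.5   -3.65   0.25] roll [-0.538  2.603] yaw0 10.5 q6 0.19 t 6.38
shift [-28.5   -3.65   0.25] roll [ 1.032 -2.109] yaw0 10.5 q6 0.19 t 6.38
```

>>> carry_out(plan=[[[-28.5,-3.65,0.2],-0.538,0.78],[[-28.5,-3.65,0.2],-0.538,0.78],[[-28.5,-3.65,0.2],-0.538,0.78],[[-28.5,-3.65,0.2],-0.538,0.78],[[-28.5,-3.65,0.2],-0.538,0.78],[[-28.5,-3.65,0.2],-0.538,0.78],[[-28.5,-3.65,0.2],-0.538,0.78],[[-28.5,-3.65,0.2],-0.538,0.78],[[-28.5,-3.65,5],-0.538,0.78],[[-28.5,-3.65,9],-0.538,0.78],[[-28.5,-3.65,11.1],-0.538,0.78],[[-28.5,-3.65,11.1],-0.538,0.78],[[-28.5,-3.65,11.1],-0.538,0.1],[[-28.5,-3.65,11.1],-0.538,0.1],[[-28.5,-3.65,11.1],-0.538,0.1],[[-28.5,-3.65,11.1],-0.538,0.1],[[-28.5,-3.65,8],-0.538,0.1],[[-28.5,-3.65,3],-0.538,0.1],[[-28.5,-3.65,0.2],-0.538,0.1],[[-28.5,-3.65,0.2],-0.538,0.1]], newtons=30)

```text
time: 8.88
ee_pos: [0.5658, 0.055, 0.1492]
orientation: [0.412, 0.911, 0.0, 0.002]
contact_force: [-0.9, -0.2, -2.5]
grip_width: 0.046
grasp_force: 30.0
```

```bash
python3 - <<'E'
from h import *
p,M,y,s=tool(); print(p,y,s["grip_width"])
go(455.5,323.9,150,10.5)
E
```

```text
[565.80283765  54.96357752 149.17506346] 41.36917612067303 0.04602564538651835
shift [27.47  9.5  -0.13] roll [ 0.539 -2.603] yaw0 41.4 q6 -0.83 t 8.88
```

>>> carry_out(plan=[[[27.5,9.5,-0.1],0.539,0.1],[[27.5,9.5,-0.1],0.539,0.1],[[27.5,9.5,-0.1],0.539,0.1],[[27.5,9.5,-0.1],0.539,0.1],[[27.5,9.5,-0.1],0.539,0.1],[[27.5,9.5,-0.1],0.539,0.1],[[27.5,9.5,-0.1],0.539,0.1],[[27.5,9.5,-0.1],0.539,0.1],[[27.5,9.5,4],0.539,0.1],[[27.5,9.5,8],0.539,0.1],[[27.5,9.5,10.3],0.539,0.1],[[27.5,9.5,10.6],0.539,0.1],[[27.5,9.5,10.6],0.539,0.1],[[27.5,9.5,10.6],0.539,0.66],[[27.5,9.5,10.6],0.539,0.66],[[27.5,9.5,10.6],0.539,0.66],[[27.5,9.5,7],0.539,0.66],[[27.5,9.5,2],0.539,0.66],[[27.5,9.5,-3],0.539,0.66]])

```text
time: 11.25
ee_pos: [0.4546, 0.3242, 0.1794]
orientation: [0.64, 0.769, -0.0, 0.0]
contact_force: [-0.3, -0.5, -0.8]
grip_width: 0.0583
grasp_force: 0.0
```

```bash
python3 - <<'E'
from h import *
p,M,y,s=tool(); print(p,y,s["grip_width"])
img=vision.capture("top")
for f in fish(img):
  if f[0][1]<0: print("fish",*[np.round(v,1) for v in f])
cv2.imwrite("pics/t2.png",cv2.resize(img[160:340,110:510,::-1],None,fx=2,fy=2,interpolation=cv2.INTER_CUBIC))
go(606.1,-247.8,100,90.9)
E
```

```text
[454.59034608 324.17919957 179.39577375] 10.487930126049793 0.0582959991575968
fish [ 418.7 -249.5] 63.8 61.1 28.1 [442.2 310.2]
fish [ 427.  -335.4] 37.3 62.3 30.0 [482.8 307.6]
fish [ 502.9 -240. ] 71.9 61.9 27.9 [438.  269.6]
fish [ 505.9 -325.3] 4.7 61.5 30.4 [476.4 270.3]
fish [ 571.3 -653.5] 131.1 42.0 30.4 [632.8 234.4]
fish [ 603.7 -336.9] -24.1 60.8 31.0 [479.6 223. ]
fish [ 606.1 -247.8] 0.5 59.4 29.8 [438.6 223.2]
shift [-59.09   4.15   8.52] roll [-1.403  1.738] yaw0 10.5 q6 0.23 t 11.3
```

View pics/t2.png

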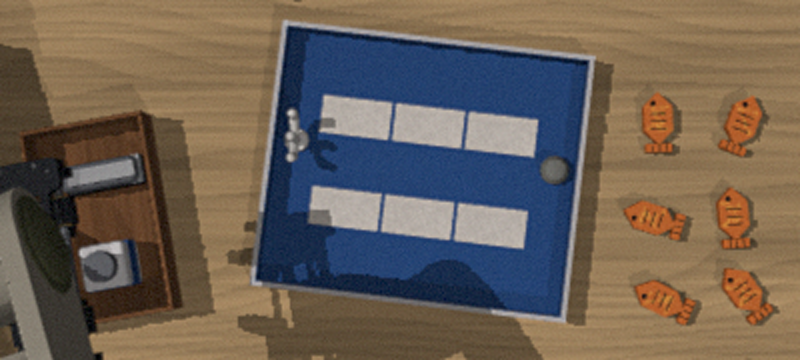

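Both items are in the caddy: stapler at (100,175) and bottle at (110,265) in the crop. All six fish are undisturbed. Fish next, starting with the far one on the left.

>>> carry_out(plan=[[[-59.1,4.1,4],1.745,0.57],[[-59.1,4.1,4],1.745,0.57],[[-59.1,4.1,4],1.745,0.57],[[-59.1,4.1,4],1.745,0.57],[[-59.1,4.1,4],1.745,0.57],[[-59.1,4.1,4],1.745,0.57],[[-59.1,4.1,4],1.745,0.57],[[-59.1,4.1,4],1.745,0.57],[[-59.1,4.1,8.5],1.745,0.57],[[-59.1,4.1,8.5],1.745,0.57],[[-59.1,4.1,8.5],1.745,0.57],[[-59.1,4.1,8.5],1.745,0.57],[[-59.1,4.1,8.5],1.745,0.57]])

```text
time: 12.92
ee_pos: [0.603, -0.2484, 0.0937]
orientation: [1.0, 0.005, 0.001, 0.0]
contact_force: [0.6, 0.2, -0.2]
grip_width: 0.0498
grasp_force: 0.0
```

```bash
python3 - <<'E'
from h import *
p,M,y,s=tool(); print(p,y,s["grip_width"])
cv2.imwrite("pics/w3.png",vision.capture("wrist")[:,:,::-1])
go(606.1,-247.8,14,-89.5)
E
```

```text
[ 603.00223098 -248.39455362   93.72337165] -89.40099511931739 0.0498032818999991
shift [ 0.3  -0.07  7.97] roll [ 2.00e-03 -3.14e+00] yaw0 -89.4 q6 0.99 t 12.97
```

View pics/w3.png

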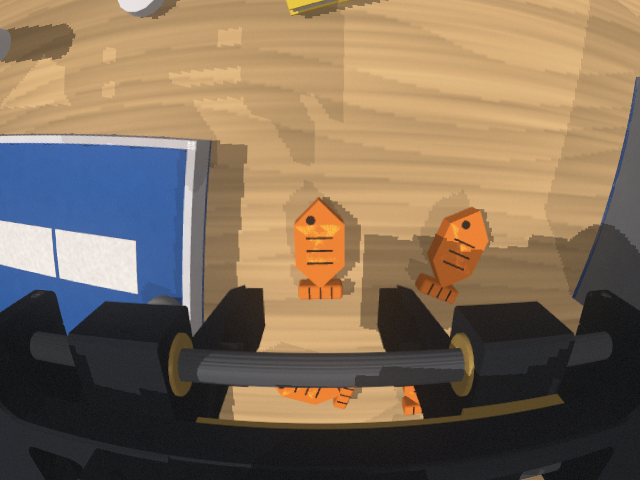

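>>> carry_out(plan=[[[0,0,4],0,0.57],[[0,0,8],0,0.57],[[0,0,8],0,0.57],[[0,0,8],0,0.1],[[0,0,8],0,0.1],[[0,0,8],0,0.1],[[0,0,5],0,0.1],[[0,0,0],0,0.1],[[0,0,0],0,0.1]], newtons=20)

```text
time: 14.1
ee_pos: [0.6042, -0.2503, 0.0968]
orientation: [1.0, 0.004, 0.003, 0.002]
contact_force: [-0.3, -0.7, -1.2]
grip_width: 0.0295
grasp_force: 20.0
```

```bash
python3 - <<'E'
from h import *
p,M,y,s=tool(); print(p,y,s["grip_width"])
go(610.6,71,94.4,-6.8)
E
```

```text
[ 604.20826051 -250.32224834   96.84448779] -89.4898268366449 0.029548898691923543
shift [  0.92 -32.13   0.12] roll [-1.443  1.698] yaw0 -89.5 q6 0.99 t 14.1
```

>>> carry_out(plan=[[[0.8,-32.1,0],-1.443,0.1],[[0.8,-32.1,0],-1.443,0.1],[[0.8,-32.1,0],-1.443,0.1],[[0.8,-32.1,0],-1.443,0.1],[[0.8,-32.1,0],-1.443,0.1],[[0.8,-32.1,0],-1.443,0.1],[[0.8,-32.1,0],-1.443,0.1],[[0.8,-32.1,0],-1.443,0.1],[[0.8,-32.1,0],-1.443,0.1],[[0.8,-32.1,0],-1.443,0.1],[[0.8,-32.1,4],-1.443,0.1],[[0.8,-32.1,7],-1.443,0.1],[[0.8,-32.1,7.6],-1.443,0.1],[[0.8,-32.1,7.6],-1.443,0.1],[[0.8,-32.1,7.6],-1.443,0.5],[[0.8,-32.1,7.6],-1.443,0.5],[[0.8,-32.1,6],-1.443,0.5],[[0.8,-32.1,2],-1.443,0.57],[[0.8,-32.1,0],-1.443,0.57]])

```text
time: 16.48
ee_pos: [0.6087, 0.0716, 0.096]
orientation: [0.748, 0.664, 0.001, 0.001]
contact_force: [-0.3, -0.1, 0.2]
grip_width: 0.05
grasp_force: 0.0
```

```bash
cat > look.py <<'E'
from h import *
import sys
p,M,y,s=tool(); print(p.round(1),round(y,1),round(s["grip_width"],4))
img=vision.capture("top"); b=np.array([552.6,-.9]); a=np.radians(83.2); E=np.array([[np.sin(a),-np.cos(a)],[np.cos(a),np.sin(a)]])
for f in fish(img):
  if -450<f[0][1]<200:
    q=E@(f[0]-b); inb=abs(q[0])<140 and abs(q[1])<165
    print("box" if inb else "fish",f[0].round(1),f[1].round(1),f[2].round(),f[3].round(),("in box",q.round(1),(f[1]-83.2).round(1)) if inb else "")
if len(sys.argv)>1: go(*map(float,sys.argv[1:5]))
E
python3 look.py 502.9 -240 94 -18
```

```text
[608.7  71.6  96. ] -6.8 0.05
fish [ 417.8 -250.1] 64.5 59.0 27.0 
fish [ 427.1 -334.9] 37.6 62.0 30.0 
fish [ 502.6 -240.7] 71.7 60.0 28.0 
fish [ 505.9 -325.9] 4.5 61.0 32.0 
fish [ 603.6 -337.4] -23.9 60.0 31.0 
shift [-32.21  -6.89   0.35] roll [ 0.195 -2.946] yaw0 -6.8 q6 0.05 t 16.52
```

>>> carry_out(plan=[[[-32.3,-7.0,0],0.195,0.57],[[-32.3,-7.0,0],0.195,0.57],[[-32.3,-7.0,0],0.195,0.57],[[-32.3,-7.0,0],0.195,0.57],[[-32.3,-7.0,0],0.195,0.57],[[-32.3,-7.0,0],0.195,0.57],[[-32.3,-7.0,0],0.195,0.57],[[-32.3,-7.0,0],0.195,0.57],[[-32.3,-7.0,0],0.195,0.57],[[-32.3,-7.0,4],0.195,0.57],[[-32.3,-7.0,7],0.195,0.57],[[-32.3,-7.0,8],0.195,0.57],[[-32.3,-7.0,8],0.195,0.57],[[-32.3,-7.0,8],0.195,0.1],[[-32.3,-7.0,8],0.195,0.1],[[-32.3,-7.0,8],0.195,0.1],[[-32.3,-7.0,6],0.195,0.1],[[-32.3,-7.0,2],0.195,0.1],[[-32.3,-7.0,0],0.195,0.1],[[-32.3,-7.0,0],0.195,0.1]])

```text
time: 19.02
ee_pos: [0.5004, -0.2411, 0.0938]
orientation: [0.809, 0.588, 0.0, 0.001]
contact_force: [-0.6, -0.6, -0.1]
grip_width: 0.0297
grasp_force: 20.0
```

```bash
python3 look.py 601.4 -6.5 94 -6.8
```

```text
[ 500.4 -241.1   93.8] -18.0 0.0297
box [606.1  75. ] 81.3 58.0 28.0 ('in box', array([44.1, 81.7]), np.float64(-1.9))
fish [ 610.2 -342.6] -50.2 39.0 35.0 
shift [25.41  2.42 -0.14] roll [-0.195  2.946] yaw0 -18.0 q6 -0.35 t 19.07
```

>>> carry_out(plan=[[[25.4,2.7,0],-0.195,0.1],[[25.4,2.7,0],-0.195,0.1],[[25.4,2.7,0],-0.195,0.1],[[25.4,2.7,0],-0.195,0.1],[[25.4,2.7,0],-0.195,0.1],[[25.4,2.7,0],-0.195,0.1],[[25.4,2.7,0],-0.195,0.1],[[25.4,2.7,0],-0.195,0.1],[[25.4,2.7,4],-0.195,0.1],[[25.4,2.7,7],-0.195,0.1],[[25.4,2.7,7.5],-0.195,0.1],[[25.4,2.7,7.5],-0.195,0.1],[[25.4,2.7,7.5],-0.195,0.5],[[25.4,2.7,7.5],-0.195,0.5],[[25.4,2.7,6],-0.195,0.5],[[25.4,2.7,2],-0.195,0.57],[[25.4,2.7,0],-0.195,0.57]])

```text
time: 21.2
ee_pos: [0.6049, -0.0076, 0.096]
orientation: [0.748, 0.664, 0.001, 0.001]
contact_force: [0.2, -0.4, 0.3]
grip_width: 0.0503
grasp_force: 0.0
```

```bash
python3 look.py 603.8 -337.2 94 -113.8
```

```text
[604.9  -7.6  96. ] -6.8 0.0503
fish [ 418.2 -250.2] 63.0 59.0 26.0 
fish [ 426.2 -336.4] 36.6 59.0 28.0 
fish [ 504.9 -326.9] 4.4 59.0 28.0 
fish [ 604.1 -337.3] -23.3 60.0 31.0 
shift [-32.73   3.71   0.44] roll [ 1.867 -1.274] yaw0 -6.8 q6 -0.09 t 21.25
```

>>> carry_out(plan=[[[-32.7,3.8,0],1.867,0.57],[[-32.7,3.8,0],1.867,0.57],[[-32.7,3.8,0],1.867,0.57],[[-32.7,3.8,0],1.867,0.57],[[-32.7,3.8,0],1.867,0.57],[[-32.7,3.8,0],1.867,0.57],[[-32.7,3.8,0],1.867,0.57],[[-32.7,3.8,0],1.867,0.57],[[-32.7,3.8,0],1.867,0.57],[[-32.7,3.8,0],1.867,0.57],[[-32.7,3.8,0],1.867,0.57],[[-32.7,3.8,4],1.867,0.57],[[-32.7,3.8,7],1.867,0.57],[[-32.7,3.8,8],1.867,0.57],[[-32.7,3.8,8],1.867,0.1],[[-32.7,3.8,8],1.867,0.1],[[-32.7,3.8,8],1.867,0.1],[[-32.7,3.8,6],1.867,0.1],[[-32.7,3.8,2],1.867,0.1],[[-32.7,3.8,0],1.867,0.1]])

```text
time: 23.75
ee_pos: [0.6037, -0.3373, 0.0963]
orientation: [0.979, -0.206, 0.002, 0.001]
contact_force: [0.3, -0.2, -0.0]
grip_width: 0.0294
grasp_force: 20.0
```

```bash
python3 look.py 594.2 -84 94 -6.8
```

```text
[ 603.7 -337.3   96.3] -113.8 0.0294
box [602.1  -7.2] 82.6 58.0 27.0 ('in box', array([49.9, -0.4]), np.float64(-0.6))
box [606.   74.9] 82.1 59.0 28.0 ('in box', array([44. , 81.6]), np.float64(-1.1))
shift [-11.15 -22.81   0.3 ] roll [-1.867  1.275] yaw0 -113.8 q6 1.31 t 23.8
```

>>> carry_out(plan=[[[-11.1,-22.8,0],-1.867,0.1],[[-11.1,-22.8,0],-1.867,0.1],[[-11.1,-22.8,0],-1.867,0.1],[[-11.1,-22.8,0],-1.867,0.1],[[-11.1,-22.8,0],-1.867,0.1],[[-11.1,-22.8,0],-1.867,0.1],[[-11.1,-22.8,0],-1.867,0.1],[[-11.1,-22.8,0],-1.867,0.1],[[-11.1,-22.8,0],-1.867,0.1],[[-11.1,-22.8,0],-1.867,0.1],[[-11.1,-22.8,0],-1.867,0.1],[[-11.1,-22.8,0],-1.867,0.1],[[-11.1,-22.8,4],-1.867,0.1],[[-11.1,-22.8,7],-1.867,0.1],[[-11.1,-22.8,7.5],-1.867,0.1],[[-11.1,-22.8,7.5],-1.867,0.1],[[-11.1,-22.8,7.5],-1.867,0.5],[[-11.1,-22.8,7.5],-1.867,0.5],[[-11.1,-22.8,3],-1.867,0.57],[[-11.1,-22.8,0],-1.867,0.57]])

```text
time: 26.3
ee_pos: [0.5938, -0.0834, 0.0945]
orientation: [0.748, 0.664, 0.0, 0.001]
contact_force: [-0.1, -0.4, -0.1]
grip_width: 0.0503
grasp_force: 0.0
```

```bash
python3 look.py 505.8 -326 94 -85.5
```

```text
[593.8 -83.4  94.5] -6.8 0.0503
fish [ 418.4 -248.9] 63.7 60.0 27.0 
fish [ 426.5 -336.6] 37.7 59.0 28.0 
fish [ 505.2 -327.1] 4.2 59.0 28.0 
box [605.9  74.9] 82.6 58.0 28.0 ('in box', array([44. , 81.6]), np.float64(-0.6))
shift [-25.11  -6.     0.42] roll [ 1.373 -1.769] yaw0 -6.8 q6 -0.22 t 26.35
```

>>> carry_out(plan=[[[-25.1,-5.9,0],1.373,0.57],[[-25.1,-5.9,0],1.373,0.57],[[-25.1,-5.9,0],1.373,0.57],[[-25.1,-5.9,0],1.373,0.57],[[-25.1,-5.9,0],1.373,0.57],[[-25.1,-5.9,0],1.373,0.57],[[-25.1,-5.9,0],1.373,0.57],[[-25.1,-5.9,0],1.373,0.57],[[-25.1,-5.9,0],1.373,0.57],[[-25.1,-5.9,0],1.373,0.57],[[-25.1,-5.9,4],1.373,0.57],[[-25.1,-5.9,7],1.373,0.57],[[-25.1,-5.9,8],1.373,0.57],[[-25.1,-5.9,8],1.373,0.57],[[-25.1,-5.9,8],1.373,0.1],[[-25.1,-5.9,8],1.373,0.1],[[-25.1,-5.9,8],1.373,0.1],[[-25.1,-5.9,6],1.373,0.1],[[-25.1,-5.9,2],1.373,0.1],[[-25.1,-5.9,0],1.373,0.1]])

```text
time: 28.85
ee_pos: [0.5057, -0.3261, 0.0962]
orientation: [0.999, 0.039, 0.001, 0.001]
contact_force: [0.3, -0.6, -0.4]
grip_width: 0.0301
grasp_force: 20.0
```

```bash
python3 look.py 514.4 82.3 94 -6.8
```

```text
[ 505.7 -326.1   96.2] -85.5 0.0301
fish [ 419.2 -246.8] -103.6 42.0 29.0 
box [591.  -82.2] 83.6 59.0 27.0 ('in box', array([ 47.8, -76.1]), np.float64(0.4))
box [602.   -7.3] 82.0 58.0 27.0 ('in box', array([49.8, -0.5]), np.float64(-1.2))
box [606.1  75. ] 82.2 58.0 27.0 ('in box', array([44.1, 81.7]), np.float64(-1.0))
shift [  4.03 -40.7    0.23] roll [-1.373  1.768] yaw0 -85.5 q6 0.72 t 28.9
```

>>> carry_out(plan=[[[4.0,-40.7,0],-1.373,0.1],[[4.0,-40.7,0],-1.373,0.1],[[4.0,-40.7,0],-1.373,0.1],[[4.0,-40.7,0],-1.373,0.1],[[4.0,-40.7,0],-1.373,0.1],[[4.0,-40.7,0],-1.373,0.1],[[4.0,-40.7,0],-1.373,0.1],[[4.0,-40.7,0],-1.373,0.1],[[4.0,-40.7,0],-1.373,0.1],[[4.0,-40.7,0],-1.373,0.1],[[4.0,-40.7,0],-1.373,0.1],[[4.0,-40.7,4],-1.373,0.1],[[4.0,-40.7,7],-1.373,0.1],[[4.0,-40.7,7.5],-1.373,0.1],[[4.0,-40.7,7.5],-1.373,0.1],[[4.0,-40.7,7.5],-1.373,0.5],[[4.0,-40.7,7.5],-1.373,0.5],[[4.0,-40.7,3],-1.373,0.57],[[4.0,-40.7,0],-1.373,0.57]])

```text
time: 31.28
ee_pos: [0.5132, 0.0833, 0.0945]
orientation: [0.748, 0.664, 0.001, 0.0]
contact_force: [-0.2, -0.0, 0.3]
grip_width: 0.0502
grasp_force: 0.0
```

```bash
python3 look.py 418.6 -249.5 94 -26.2
```

```text
[513.2  83.3  94.5] -6.8 0.0502
fish [ 417.9 -249.8] 64.2 59.0 27.0 
fish [ 427.3 -335.1] 36.3 61.0 30.0 
box [591.2 -82. ] 82.9 59.0 27.0 ('in box', array([ 48., -76.]), np.float64(-0.3))
box [602.4  -7.2] 81.7 57.0 27.0 ('in box', array([50.2, -0.4]), np.float64(-1.5))
shift [-34.19  -5.61   0.33] roll [ 0.338 -2.803] yaw0 -6.8 q6 0.05 t 31.32
```

>>> carry_out(plan=[[[-34.2,-5.6,0],0.338,0.57],[[-34.2,-5.6,0],0.338,0.57],[[-34.2,-5.6,0],0.338,0.57],[[-34.2,-5.6,0],0.338,0.57],[[-34.2,-5.6,0],0.338,0.57],[[-34.2,-5.6,0],0.338,0.57],[[-34.2,-5.6,0],0.338,0.57],[[-34.2,-5.6,0],0.338,0.57],[[-34.2,-5.6,0],0.338,0.57],[[-34.2,-5.6,4],0.338,0.57],[[-34.2,-5.6,7],0.338,0.57],[[-34.2,-5.6,8],0.338,0.57],[[-34.2,-5.6,8],0.338,0.57],[[-34.2,-5.6,8],0.338,0.1],[[-34.2,-5.6,8],0.338,0.1],[[-34.2,-5.6,8],0.338,0.1],[[-34.2,-5.6,6],0.338,0.1],[[-34.2,-5.6,2],0.338,0.1],[[-34.2,-5.6,0],0.338,0.1]])

```text
time: 33.7
ee_pos: [0.417, -0.2499, 0.0945]
orientation: [0.849, 0.529, 0.0, 0.001]
contact_force: [-0.6, -0.0, -0.4]
grip_width: 0.0297
grasp_force: 20.0
```

```bash
python3 look.py 505.5 4.7 94 -6.8
```

```text
[ 417.  -249.9   94.5] -26.2 0.0297
box [511.6  84.5] 83.7 59.0 26.0 ('in box', array([-50.8,  80. ]), np.float64(0.5))
box [591.2 -82.2] 84.1 59.0 27.0 ('in box', array([ 48. , -76.2]), np.float64(0.9))
box [602.   -7.4] 81.8 58.0 27.0 ('in box', array([49.8, -0.7]), np.float64(-1.4))
box [606.   74.9] 82.3 58.0 28.0 ('in box', array([44.1, 81.6]), np.float64(-0.9))
shift [26.78 -3.37  0.16] roll [-0.338  2.803] yaw0 -26.2 q6 -0.32 t 33.75
```

>>> carry_out(plan=[[[26.8,-3.3,0],-0.338,0.1],[[26.8,-3.3,0],-0.338,0.1],[[26.8,-3.3,0],-0.338,0.1],[[26.8,-3.3,0],-0.338,0.1],[[26.8,-3.3,0],-0.338,0.1],[[26.8,-3.3,0],-0.338,0.1],[[26.8,-3.3,0],-0.338,0.1],[[26.8,-3.3,0],-0.338,0.1],[[26.8,-3.3,4],-0.338,0.1],[[26.8,-3.3,7],-0.338,0.1],[[26.8,-3.3,7.5],-0.338,0.1],[[26.8,-3.3,7.5],-0.338,0.1],[[26.8,-3.3,7.5],-0.338,0.5],[[26.8,-3.3,7.5],-0.338,0.5],[[26.8,-3.3,3],-0.338,0.57],[[26.8,-3.3,0],-0.338,0.57]])

```text
time: 35.75
ee_pos: [0.5056, 0.0053, 0.0945]
orientation: [0.748, 0.664, 0.0, 0.001]
contact_force: [-1.1, 0.2, -0.1]
grip_width: 0.0503
grasp_force: 0.0
```

```bash
python3 look.py 427 -335.2 94 -52.7
```

```text
[505.6   5.3  94.5] -6.8 0.0503
fish [ 426.3 -336.9] 37.4 59.0 28.0 
box [591.4 -82.2] 83.5 59.0 27.0 ('in box', array([ 48.1, -76.1]), np.float64(0.3))
box [605.9  74.8] 82.6 59.0 28.0 ('in box', array([44. , 81.5]), np.float64(-0.6))
shift [-34.74  -3.93   0.37] roll [ 0.801 -2.341] yaw0 -6.8 q6 -0.1 t 35.8
```

>>> carry_out(plan=[[[-34.7,-3.9,0],0.801,0.57],[[-34.7,-3.9,0],0.801,0.57],[[-34.7,-3.9,0],0.801,0.57],[[-34.7,-3.9,0],0.801,0.57],[[-34.7,-3.9,0],0.801,0.57],[[-34.7,-3.9,0],0.801,0.57],[[-34.7,-3.9,0],0.801,0.57],[[-34.7,-3.9,0],0.801,0.57],[[-34.7,-3.9,0],0.801,0.57],[[-34.7,-3.9,4],0.801,0.57],[[-34.7,-3.9,7],0.801,0.57],[[-34.7,-3.9,8],0.801,0.57],[[-34.7,-3.9,8],0.801,0.57],[[-34.7,-3.9,8],0.801,0.1],[[-34.7,-3.9,8],0.801,0.1],[[-34.7,-3.9,8],0.801,0.1],[[-34.7,-3.9,6],0.801,0.1],[[-34.7,-3.9,2],0.801,0.1],[[-34.7,-3.9,0],0.801,0.1]])

```text
time: 38.17
ee_pos: [0.4257, -0.3349, 0.0947]
orientation: [0.948, 0.32, 0.0, 0.001]
contact_force: [0.2, 0.3, 0.1]
grip_width: 0.0298
grasp_force: 20.0
```

```bash
python3 look.py 496 -72.8 94 -6.8
```

```text
[ 425.7 -334.9   94.7] -52.7 0.0298
box [503.7   5.3] 83.3 58.0 26.0 ('in box', array([-49.3,   0.3]), np.float64(0.1))
box [511.6  84.6] 82.1 59.0 26.0 ('in box', array([-50.8,  80. ]), np.float64(-1.1))
box [591.2 -82.2] 83.1 59.0 27.0 ('in box', array([ 48. , -76.1]), np.float64(-0.1))
box [602.  -7.] 82.2 57.0 27.0 ('in box', array([49.8, -0.2]), np.float64(-1.0))
box [605.9  74.9] 82.3 59.0 28.0 ('in box', array([44. , 81.6]), np.float64(-0.9))
shift [ 21.46 -16.67   0.16] roll [-0.801  2.34 ] yaw0 -52.7 q6 0.04 t 38.23
```

>>> carry_out(plan=[[[21.5,-16.6,0],-0.801,0.1],[[21.5,-16.6,0],-0.801,0.1],[[21.5,-16.6,0],-0.801,0.1],[[21.5,-16.6,0],-0.801,0.1],[[21.5,-16.6,0],-0.801,0.1],[[21.5,-16.6,0],-0.801,0.1],[[21.5,-16.6,0],-0.801,0.1],[[21.5,-16.6,0],-0.801,0.1],[[21.5,-16.6,0],-0.801,0.1],[[21.5,-16.6,4],-0.801,0.1],[[21.5,-16.6,7],-0.801,0.1],[[21.5,-16.6,7.5],-0.801,0.1],[[21.5,-16.6,7.5],-0.801,0.1],[[21.5,-16.6,7.5],-0.801,0.5],[[21.5,-16.6,7.5],-0.801,0.5],[[21.5,-16.6,3],-0.801,0.57],[[21.5,-16.6,0],-0.801,0.57],[[21.5,-16.6,-6],-0.801,0.57]])

```text
time: 40.48
ee_pos: [0.495, -0.0719, 0.153]
orientation: [0.748, 0.664, -0.001, -0.001]
contact_force: [0.7, -1.1, -0.1]
grip_width: 0.0503
grasp_force: 0.0
```

```bash
python3 look.py 400 -330 180 -6.8
```

```text
[495.  -71.9 153. ] -6.8 0.0503
box [511.5  84.4] 83.8 59.0 26.0 ('in box', array([-50.9,  79.9]), np.float64(0.6))
box [602.2  -7.2] 82.1 57.0 28.0 ('in box', array([50. , -0.4]), np.float64(-1.1))
box [606.2  74.9] 81.6 59.0 28.0 ('in box', array([44.2, 81.6]), np.float64(-1.6))
shift [-26.7   -6.69  -1.86] roll [-0.     3.142] yaw0 -6.8 q6 -0.26 t 40.52
```

>>> carry_out(plan=[[[-26.7,-6.7,-3],0,0.57],[[-26.7,-6.7,-3],0,0.57],[[-26.7,-6.7,-3],0,0.57],[[-26.7,-6.7,-3],0,0.57],[[-26.7,-6.7,-3],0,0.57],[[-26.7,-6.7,-3],0,0.57],[[-26.7,-6.7,-3],0,0.57],[[-26.7,-6.7,-3],0,0.57]])

```text
time: 41.52
ee_pos: [0.3981, -0.3282, 0.1827]
orientation: [0.747, 0.664, 0.0, -0.0]
contact_force: [-0.7, 0.6, -0.5]
grip_width: 0.05
grasp_force: 0.0
```

```bash
python3 look.py; python3 - <<'E'
from h import *
cv2.imwrite("pics/t3.png",vision.capture("top")[:,:,::-1])
E
```

```text
[ 398.1 -328.2  182.7] -6.7 0.05
box [494.3 -72.7] 81.7 58.0 27.0 ('in box', array([-49.4, -78.2]), np.float64(-1.5))
box [503.8   5.3] 83.0 58.0 27.0 ('in box', array([-49.2,   0.3]), np.float64(-0.2))
box [511.7  84.4] 82.5 59.0 26.0 ('in box', array([-50.7,  79.9]), np.float64(-0.7))
box [591.2 -82.2] 84.8 59.0 27.0 ('in box', array([ 47.9, -76.2]), np.float64(1.6))
box [602.2  -7.1] 83.2 57.0 27.0 ('in box', array([50. , -0.3]), np.float64(0.0))
box [606.2  74.9] 81.5 59.0 28.0 ('in box', array([44.2, 81.6]), np.float64(-1.7))
```

View pics/t3.png

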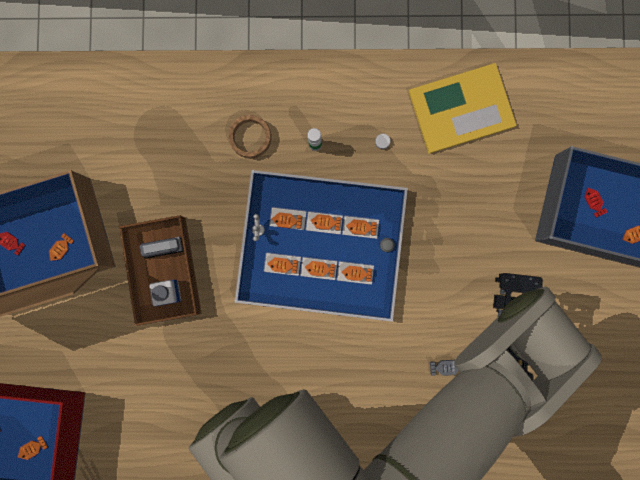

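All six fish lie on the patches at (270–375, 218–272) with heads towards the coral at (257,228). The stapler is in the caddy at (160,246) and the bottle at (163,293). The glue stick, tape and cap haven't moved, so I'm handing in.

```bash
python3 -c "
from rig import robot; print(robot.hand_in())"
```

```text
the job is handed in; nothing more can be done
None
```

The job is handed in, with no verdict returned: in my last measurement the bottle and stapler were in the caddy and all six fish lay on their own patches within about 6 mm, heads towards the coral, with the glue stick, tape and cap unmoved.

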